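# Open the upper leaf of the split-door sample locker

## Task

Give access to the cups behind the upper door leaf of the small white sample locker. Pull the plug that locks the leaf up out of its socket on the locker's roof and put it in the shallow metal dish, then use the hook pull to swing the upper leaf open to about a right angle or further, leaving the lower leaf shut and its bolt in the keeper.

Things in the scene. Friction and masses are not known exactly. Their poses are not given: they have to be found in the camera images.
- locker: Fixed white locker, 130 deep (x) x 170 wide (y) x 165 mm high; origin: centre of its underside; front faces its -x. Two grey door leaves, one above the other (gap at z = 85), hinged at the +y edge; their faces lie 77 mm in front of the origin. Black socket block 36 x 56 mm on the roof, centred at x = -50, y = 0, top at z = 199 mm.
- plug: Loose plug standing in the socket and through a tongue of the upper leaf, locking it. Origin: centre of the shank's lower end; z towards the head; x, y along the locker's while seated. Shank 12 x 12 x 33.5 mm, flange 34 x 34 x 4, grey grip head 22 (x) x 24 (y) x 38, top at 75.5 mm. About 60 g. A sprung ball holds it: 5 to 12 N straight up frees it, clear after 35 mm.
- plug_mid (a point): Point on the plug's axis 38 mm from the lower end of the shank, half way along the plug.
- dish: Open, shallow fixed rectangular metal dish, 140 (x) x 170 (y) x 22 mm high, walls and floor 3 mm; origin at the centre of its underside.
- upper_leaf (a joint): Opening of the upper leaf, rad: 0 shut, grows as its right edge swings out towards the robot (clockwise seen from above), 1.57 square to the front, stop at 1.9. About 0.03 of play while the plug is in. Stays where it is left; friction about 0.05 N m.
- hinge_line (a point): Point on the vertical hinge line of both leaves, at height z = 166 mm; in the locker's frame x = -78, y = +80 mm.
- hook_top (a point): Top of the upper leaf's hook pull: an 11 mm steel rod that runs level 60 mm out of the leaf's face at z = 141 mm and turns straight up to a 16 mm ball, top at z = 193; open above. Gap between upright and leaf 53 mm. Shut, the upright stands 125 mm to the right (-y) of the hinge line and 60 mm in front of it (locker frame); it turns with the leaf.
- lower_leaf (a joint): Opening angle of the lower leaf (rad), 0 shut, same sense as the upper one. It is held by its bolt, with about 0.02 of play.
- bolt (a joint): Barrel bolt across the lower leaf's front at height 50 mm, with a small knob; travel in m, grows as the bolt is drawn to the left out of the keeper on the locker's right side wall; at about 0.012 it is out. Starts at 0 to 0.002.
Mind the look-alikes: they are no part of the job. Leave any red look-alike of the plug alone.

How it is judged (in metres and radians):
On the way, in this order (a step that is already met when the one before it is completed fails the run):
1. the plug is lifted clear of the socket (z of plug in the frame of locker above 0.201 m and value of joint upper_leaf below 0.2 rad), for 0.1 s.
2. the plug is in the dish and let go (x of plug_mid in the frame of dish between -0.065 and 0.065 m and y of plug_mid in the frame of dish between -0.08 and 0.08 m and z of plug_mid in the frame of dish below 0.05 m and contact force between plug and the fingers below 0.1 N and linear speed of plug below 0.02 m/s), for 0.2 s.
3. the upper leaf is swung open (value of joint upper_leaf above 1.3 rad), for 0.2 s.
At the end, for the whole second after the job is handed in: The upper leaf stands still, open by at least 1.3 rad; the lower leaf is shut (under 0.06 rad), its bolt drawn less than 6 mm; the plug is free and at rest in the dish, its middle within 65 mm (x) and 80 mm (y) of the dish's centre, less than 50 mm above the bench (all of step 2 and value of joint upper_leaf above 1.3 rad and velocity of joint upper_leaf between -0.1 and 0.1 rad/s and value of joint lower_leaf below 0.06 rad and value of joint bolt below 0.006 m); the robot touches nothing.
It fails at once if the bolt of the lower leaf is drawn by 6 mm or more (value of joint bolt above 0.006 m).
It fails at once if the lower leaf is opened (value of joint lower_leaf above 0.06 rad).
It also fails if it takes over 58 s, if anything falls off the work surface, if the arm or the gripper's body presses on something with over 40 N, if the wrist force passes 120 N, or if a joint passes its speed limit or range.

## Robot

A 7-joint arm with a two-finger parallel gripper is mounted at the origin on a cart in front of the work surface, level with it; the furniture and walls round the work are solid. World frame = base frame: x ahead of the robot, y to its left, z up, the work surface at z = 0. Lengths are in m, angles in degrees, forces in N, time in s.
With the tool pointing down it reaches from about 0.425 to 0.95 m from the base axis. Payload 16.7 kg.
Tool frame: the origin (TCP) lies at the very end of the fingers, on their centre line; the grasp point (between the pads) lies 19 mm behind it; z points along the fingers, y is the direction in which the jaws open and shut (so a half turn about z gives the same grasp; the last joint's range is limited). The gripper opens to 94 mm and grips with 3 to 60 N. Pads are 16 mm wide; open, the fingers measure 119 mm over their backs; the gripper's body (75 mm by 177 mm) begins 78 mm behind the grasp point.
Start: joints at [-82.019, 24.414, 4.234, 92.017, -1.954, 63.644, -3.845], TCP at [0.192, 0.647, 0.205] pointing down, gripper open.
Joint ranges: [-163.25, 163.25], [-28.42, 122.38], [-70.27, 78.77], [12.13, 141.07], [-58.53, 238.53], [9.26, 117.41], [-156.51, 156.51]. Speed limits (degrees/s): [108.29, 108.29, 136.94, 136.94, 172.46, 172.46, 172.46].

## Interface

Orientations are given as a 3x3 rotation matrix whose columns are the frame's x, y, z axes.
In Python, from plant import manip, get_image, camera_info, spotter gives the robot as it stands. The module is installed in compiled form; this text tells all that it offers.
- The arm moves only by the tool drive_tool, never from a script. Its argument "deltas" is a list of rows, each a list of 7 numbers: the shift along the tool's x, y, z in units of 0.02 m (1.0 is 0.02 m), then the turn, a rotation vector about the tool's x, y, z in units of 90 degrees (1.0 is 90 degrees), then the gripper's target within -1 to 1 (shut at 1, half-way at 0, fully open at -1). In form: [[tx, ty, tz, rx, ry, rz, hand], ...]. A call has 1 to 8 rows; each row shifts and turns the commanded pose from where the row before left it, along the tool's axes as they then stand; what a row does not reach is not made up. A row lasts 1/8 s, in which the tool goes at most 62.5 mm and 10.7 degrees, less where a joint would pass 70% of its speed; a pose out of reach is approached as far as the arm can. A call with a number of a shift or a turn outside -1 to 1 is refused whole. A call with a gripper value outside its range is refused whole. The fingers move at their own pace and stop on an object; "newtons" is the grip in N (left out, the last holds). Time passes only in rows, so rows that do not move let the fingers close. It gives the time, the measured TCP pose, the force and the opening at its end, in the units of the state.
- manip.read_state(): the state, without advancing time (a new reading comes with each control period).
- get_image(name): name is "scene" or "top" or "wrist"; returns (picture, depth): 400x640x3 uint8, red, green, blue; 400x640 float32, m along the optical axis (not along the pixel's ray), 0 where there is no reading.
- camera_info(name): a dict with "fx", "fy", "cx", "cy" (pixels), "k1" (the pictures are not rectified: a ray, as slopes to the right and down, at radius r is drawn at 1 + k1 r^2 times it, then the intrinsics apply), "cam_to_world" (4x4, takes a point from camera to world coordinates). Camera axes: x right, y down, z forward; pixel columns grow to the right and rows downward; lengths in m; the calibration is good to about 2 mm. A picture is of the moment at which its call begins: read the wrist's pose just before it. camera_info takes no time and is no camera call; for the wrist camera it gives the pose at the moment of the call.
- manip.sign_off(): hands the job in, once; it reports no verdict.
Trained networks look in the newest picture that a camera, given by its name, has taken for a name from the list of things; names that differ only in an ending like _2 or _b are one class to them, and where a whole thing is asked for, a point or a joint stands for the part that bears it (a point fixed in the world has none). Each returns a list of dicts, best first, with "p" (0 to 1); they miss things now and then, are a little off and sometimes report something else, mostly with a low value. They report only what shows in the picture. A call takes as long as a camera call. They do not tell look-alikes from the thing itself.
- spotter.regions_of(camera, thing): "region" (400x640 bool, what is visible of it) and "bbox" ([left, top, right, bottom] as shares, 0 to 1, of the picture: columns of its width, rows of its height, round what is visible of it).
- spotter.place_of(camera, thing): "location" ([column, row] as shares, 0 to 1, of the picture: columns of its width, rows of its height: a listed point, or the origin of a listed thing).
The state is a dict: "clock": time; "qpos": joint angles; "dq": joint speeds; "effort": joint torques, N m; "eef_pos": TCP position; "orientation": TCP orientation; "force": force on the tool from outside, world axes, zero at the start; "torque": the same for the moment, N m; "width": opening from 0.0 (shut) to 1.0 (fully open).
Only numpy, scipy, OpenCV 4.12 (cv2) and the standard library are available. Lean on these libraries where they do the work, as an engineer would, in place of code of your own. Each camera call takes 0.05 s, during which the arm holds its last target.

## Working session

There is one attempt and no reset: what is moved stays moved. The work goes in short steps, Python scripts to look and compute and a tool call to move; the robot and the scene stay as the last step left them, time stands still between calls to the robot, and variables do not carry over. Pictures are saved under pics/ and viewed, and the job is handed in when it is done.

Besides the shell and the picture viewer there is one more tool, called after "Call:" as a command line: name --pt "numbers of a row" for each row, then --argument value for the rest. drive_tool: Moves the arm, as the interface text tells. Its arguments: {"type":"object","properties":{"deltas":{"type":"array","items":{"type":"array","items":{"type":"number"}}},"newtons":{"type":"number"}},"required":["deltas"]}

```bash
mkdir -p pics; cat > h.py <<'E'
import numpy as np, cv2
from plant import manip, get_image, camera_info, spotter
def pix2world(ci,u,v,d):
    x=(u-ci['cx'])/ci['fx'];y=(v-ci['cy'])/ci['fy']
    K=np.array([[ci['fx'],0,ci['cx']],[0,ci['fy'],ci['cy']],[0,0,1.]])
    p=cv2.undistortPoints(np.array([[[u,v]]],float),K,np.array([ci['k1'],0,0,0.]))[0,0]
    return (np.array(ci['cam_to_world'])@np.array([p[0]*d,p[1]*d,d,1]))[:3]
def cloud(ci,D):
    K=np.array([[ci['fx'],0,ci['cx']],[0,ci['fy'],ci['cy']],[0,0,1.]])
    v,u=np.mgrid[0:400,0:640]
    p=cv2.undistortPoints(np.stack([u,v],-1).reshape(-1,1,2).astype(float),K,np.array([ci['k1'],0,0,0.])).reshape(400,640,2)
    P=np.concatenate([p*D[...,None],D[...,None],np.ones((400,640,1))],-1)
    W=P@np.array(ci['cam_to_world']).T
    return W[...,:3]
def project(ci,w):
    T=np.linalg.inv(np.array(ci['cam_to_world']));c=T@np.append(w,1)
    x,y=c[0]/c[2],c[1]/c[2];k=1+ci['k1']*(x*x+y*y)
    return ci['fx']*x*k+ci['cx'],ci['fy']*y*k+ci['cy']
def save(img,name): cv2.imwrite('pics/'+name,img[...,::-1])
def st():
    s=manip.read_state();np.set_printoptions(precision=4,suppress=True)
    for k in ['clock','qpos','eef_pos','orientation','force','width']: print(k,np.array(s[k]))
    return s
E
python3 - <<'E'
from h import *
st()
for c in ['scene','top']:
    I,D=get_image(c);save(I,c+'0.png');np.savez(c+'0.npz',I=I,D=D)
    ci=camera_info(c);W=cloud(ci,D)
    print(c,{k:np.round(ci[k],3) for k in ci})
    for t in ['locker','plug','plug_mid','dish','hinge_line','hook_top','bolt']:
        for r in spotter.place_of(c,t)[:3]:
            u,v=r['location'][0]*640,r['location'][1]*400
            ui,vi=min(int(u),639),min(int(v),399)
            print(t,round(r['p'],2),round(u),round(v),W[vi,ui])
E
```

```text
clock 0.0
qpos [-82.0185  24.4515   4.2286  92.0516  -1.9525  63.6432  -3.8433]
eef_pos [0.1921 0.6466 0.2048]
orientation [[-0.9586  0.2848 -0.0003]
 [ 0.2848  0.9586 -0.0013]
 [-0.0001 -0.0013 -1.    ]]
force [ 0.3765  0.6256 -0.1354]
width 0.9997500506132942
scene {'fx': np.float64(379.904), 'fy': np.float64(379.904), 'cx': np.float64(319.286), 'cy': np.float64(198.646), 'k1': np.float64(-0.041), 'cam_to_world': array([[ 0.832, -0.278,  0.481,  0.168],
       [-0.555, -0.409,  0.724, -0.722],
       [-0.005, -0.869, -0.494,  0.569],
       [ 0.   ,  0.   ,  0.   ,  1.   ]])}
locker 0.57 412 292 [ 0.5739 -0.3992  0.102 ]
plug 0.88 401 233 [ 0.5864 -0.3463  0.1897]
plug 0.59 337 262 [ 0.5822 -0.1673  0.0099]
plug_mid 0.81 334 250 [ 0.5755 -0.1678  0.0448]
plug_mid 0.78 401 217 [ 0.5952 -0.3337  0.215 ]
dish 0.72 253 206 [0.5347 0.1806 0.0026]
hinge_line 0.59 361 220 [ 0.7347 -0.0665  0.0135]
hinge_line 0.3 374 251 [ 0.5132 -0.3594  0.1924]
hook_top 0.91 371 251 [ 0.5092 -0.3567  0.1924]Traceback (most recent call last):
  File "<stdin>", line 8, in <module>
ValueError: it knows: dish, hinge_line, hook_top, locker, plug, plug_mid
```

```bash
python3 - <<'E'
from h import *
for c in ['top']:
    I,D=get_image(c);save(I,c+'0.png');np.savez(c+'0.npz',I=I,D=D)
    ci=camera_info(c);W=cloud(ci,D)
    print(c,{k:np.round(ci[k],3) for k in ci})
    for t in ['locker','plug','plug_mid','dish','hinge_line','hook_top']:
        for r in spotter.place_of(c,t)[:3]:
            u,v=r['location'][0]*640,r['location'][1]*400
            ui,vi=min(int(u),639),min(int(v),399)
            print(t,round(r['p'],2),round(u),round(v),W[vi,ui])
E
```

```text
top {'fx': np.float64(450.684), 'fy': np.float64(450.684), 'cx': np.float64(323.413), 'cy': np.float64(195.521), 'k1': np.float64(-0.121), 'cam_to_world': array([[-0.009, -0.996,  0.085,  0.507],
       [-1.   ,  0.008, -0.009, -0.079],
       [ 0.009, -0.085, -0.996,  1.114],
       [ 0.   ,  0.   ,  0.   ,  1.   ]])}
locker 0.19 453 231 [ 0.50973145 -0.35320536  0.19217784]
plug 0.75 351 201 [ 0.58421907 -0.15264605  0.07911697]
plug 0.64 432 186 [ 0.60207677 -0.30817002  0.20572764]
plug_mid 0.86 436 186 [ 0.59993417 -0.31129725  0.22563223]
plug_mid 0.51 351 203 [ 0.58032742 -0.15096692  0.06902638]
dish 0.59 216 228 [0.52553301 0.17865328 0.00444671]
hinge_line 0.87 396 195 [ 0.59033409 -0.24144575  0.15878483]
hook_top 0.86 457 230 [ 0.51266523 -0.42237957  0.00254397]
hook_top 0.31 438 187 [ 0.59782865 -0.31513799  0.22628058]
```

View pics/scene0.png

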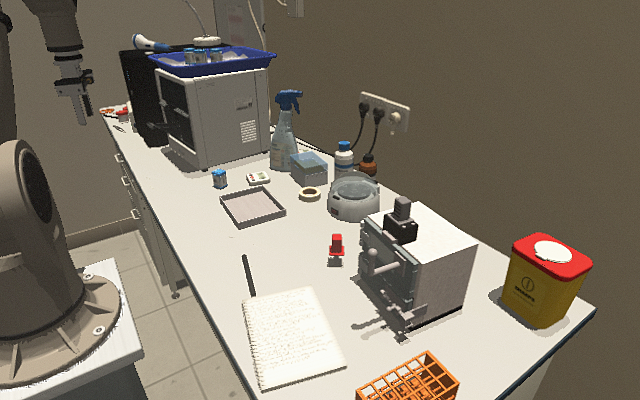

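View pics/top0.png

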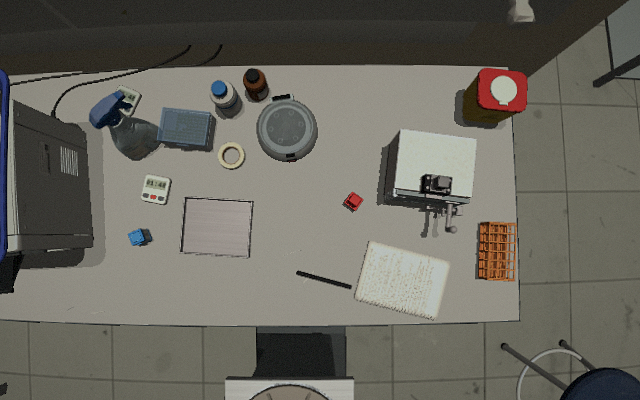

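The scene view shows the locker at about (420,270), the grey plug in its black socket at (402,215), the red decoy at (337,248) and the dish at (252,206). In the top view the plug head is at (436,184), the hook ball at (452,228), and the dish at (217,228). Next I fit the poses.

```bash
python3 - <<'E'
from h import *
np.set_printoptions(precision=4,suppress=True)
for c in ['top','scene']:
    f=np.load(c+'0.npz');W=cloud(camera_info(c),f['D']);I=f['I'].astype(int)
    ok=f['D']>0
    R=ok&(W[...,0]>.5)&(W[...,0]<.8)&(W[...,1]>-.5)&(W[...,1]<-.15)
    m=R&(W[...,2]>.15)&(W[...,2]<.18)
    m=cv2.morphologyEx(m.astype(np.uint8),cv2.MORPH_OPEN,np.ones((5,5)))>0
    n,l,s,_=cv2.connectedComponentsWithStats(m.astype(np.uint8)); k=1+np.argmax(s[1:,4]); m=l==k
    p=W[m]; print(c,'roof z',np.median(p[:,2]),len(p))
    r=cv2.minAreaRect(p[:,:2].astype(np.float32)); print(r, cv2.boxPoints(r))
    for lo,hi,n in [(.19,.205,'socket/hook'),(.225,.25,'head')]:
        q=W[R&(W[...,2]>lo)&(W[...,2]<hi)]
        print(n,len(q),q.min(0),q.max(0),np.median(q,0))
        if n=='head':
            r=cv2.minAreaRect(q[:,:2].astype(np.float32));print(r,np.percentile(q[:,2],[50,90,98]))
    q=W[R&(W[...,2]>.18)&(W[...,2]<.2)&(W[...,0]<.55)];print('ball',len(q),q.min(0) if len(q) else'',q.max(0)if len(q) else'')
    D=ok&(W[...,0]>.4)&(W[...,0]<.65)&(W[...,1]>.05)&(W[...,1]<.3)
    q=W[D&(W[...,2]>.014)&(W[...,2]<.028)];r=cv2.minAreaRect(q[:,:2].astype(np.float32));print('dish',r,len(q),q.min(0),q.max(0))
# side wall/front face orientation in scene
E
python3 - <<'E'
import cv2,numpy as np
I=np.load('top0.npz')['I'][...,::-1]
cv2.imwrite('pics/topz.png',cv2.resize(I[110:250,370:490],None,fx=5,fy=4.2857*1.0,interpolation=cv2.INTER_CUBIC)[:600,:600] if 0 else cv2.resize(I[110:250,360:500],(600,600),interpolation=cv2.INTER_CUBIC))
I=np.load('scene0.npz')['I'][...,::-1]
cv2.imwrite('pics/scenez.png',cv2.resize(I[185:345,330:490],(600,600),interpolation=cv2.INTER_CUBIC))
E
```

```text
top roof z 0.1662330464497755 4546
((0.6488726735115051, -0.32914185523986816), (0.172014519572258, 0.14699509739875793), 82.48236083984375) [[ 0.5648 -0.4048]
 [ 0.7105 -0.424 ]
 [ 0.733  -0.2535]
 [ 0.5873 -0.2343]]
socket/hook 302 [ 0.5076 -0.3618  0.1905] [ 0.628  -0.2936  0.2049] [ 0.6003 -0.3132  0.2006]
head 163 [ 0.5955 -0.3364  0.2252] [ 0.6181 -0.3108  0.2471] [ 0.6062 -0.3215  0.2414]
((0.6073097586631775, -0.3237205147743225), (0.024628959596157074, 0.022212045267224312), 84.6988525390625) [0.2414 0.244  0.2447]
ball 43 [ 0.5055 -0.3626  0.1867] [ 0.5201 -0.3496  0.1973]
dish ((0.5484753251075745, 0.19725066423416138), (0.22094668447971344, 0.1802501231431961), 85.23568725585938) 462 [0.4521 0.0852 0.014 ] [0.6474 0.3    0.028 ]
scene roof z 0.16473692409692972 3730
((0.6490407586097717, -0.330613911151886), (0.17144091427326202, 0.14790304005146027), 82.32953643798828) [[ 0.5643 -0.4057]
 [ 0.7109 -0.4254]
 [ 0.7338 -0.2555]
 [ 0.5872 -0.2358]]
socket/hook 413 [ 0.5065 -0.363   0.19  ] [ 0.6249 -0.2939  0.2048] [ 0.5956 -0.3404  0.1989]
head 212 [ 0.5949 -0.3386  0.225 ] [ 0.6177 -0.3108  0.2423] [ 0.602  -0.3301  0.2372]
((0.60761958360672, -0.32512640953063965), (0.025560026988387108, 0.023951729759573936), 78.5570297241211) [0.2372 0.2414 0.2418]
ball 77 [ 0.5065 -0.3659  0.1806] [ 0.5199 -0.3503  0.1934]
dish ((0.5490338802337646, 0.19405841827392578), (0.22001425921916962, 0.18190917372703552), 85.93041229248047) 425 [0.4511 0.0827 0.014 ] [0.6475 0.2986 0.0245]
```

View pics/topz.png

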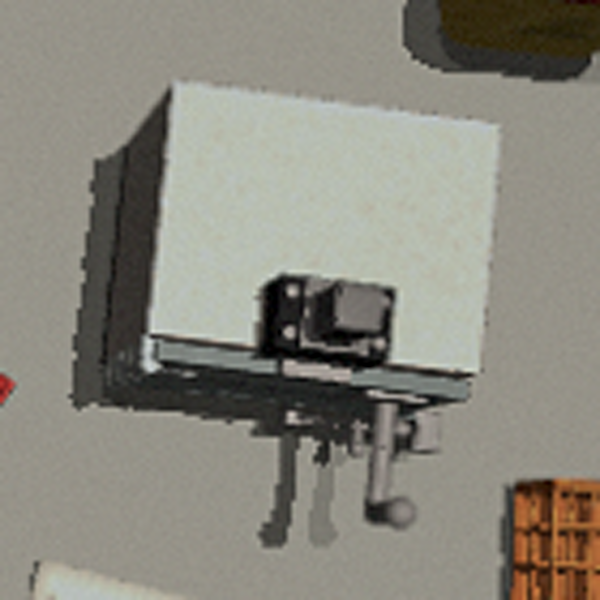

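View pics/scenez.png

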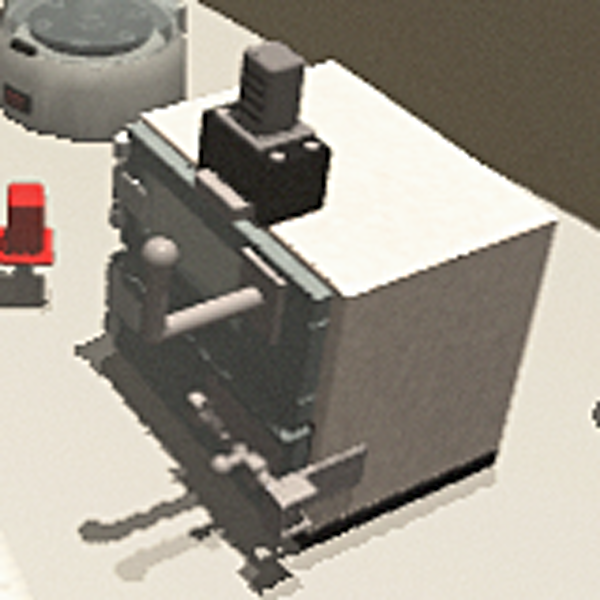

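```bash
cat >> h.py <<'E'
def plan(wps, pos, R, yaw_rate=9.0, hand=-1, step=0.02):
    """wps: list of (x,y,z,turn_cw_deg total) ; prints rows"""
    rows=[];p=np.array(pos);x,y=R[0][0],R[1][0];yaw=np.arctan2(y,x)
    for (tx,ty,tz,trn) in wps:
        t=np.array([tx,ty,tz]);
        d=t-p;n=max(1,int(np.ceil(np.linalg.norm(d)/0.0225)),int(np.ceil(abs(trn)/yaw_rate)))
        while True:
            ok=True;rr=[];yy=yaw;pp=p.copy()
            for i in range(n):
                g=p+d*(i+1)/n
                e=g-pp
                ax=np.array([np.cos(yy),np.sin(yy),0]);ay=np.array([np.sin(yy),-np.cos(yy),0])
                s=np.round(np.array([e@ax,e@ay,-e[2]])/0.02,2);rz=round(trn/n/90,3)
                if np.abs(s).max()>1: ok=False;break
                pp=pp+0.02*(s[0]*ax+s[1]*ay)+np.array([0,0,-0.02*s[2]]);yy-=np.radians(rz*90)
                rr.append([float(a) for a in s]+[0,0,rz,hand])
            if ok: break
            n+=1
        rows+=rr;p=pp;yaw=yy
    for i in range(0,len(rows),8): print(str(rows[i:i+8]).replace('.0,',',') ,'\n')
    print('end',p,np.degrees(yaw))
E
python3 - <<'E'
from h import *
np.set_printoptions(precision=4,suppress=True)
for c in ['top','scene']:
    f=np.load(c+'0.npz');W=cloud(camera_info(c),f['D']);ok=f['D']>0
    D=ok&(W[...,0]>.43)&(W[...,0]<.63)&(W[...,1]>.07)&(W[...,1]<.285)&(W[...,2]>.012)&(W[...,2]<.03)
    n,l,s,ce=cv2.connectedComponentsWithStats(D.astype(np.uint8),connectivity=8)
    for k in range(1,n):
        if s[k,4]>15: 
            q=W[l==k];print(c,s[k],q.min(0),q.max(0))
    # tall stuff
    T=ok&(W[...,2]>.12)&(W[...,2]<.6)&(W[...,1]>.2)&(W[...,0]>.25)&(W[...,0]<1.)&(W[...,1]<.9)
    q=W[T];print('tall',q.min(0),q.max(0))
    for r in spotter.regions_of(c,'dish')[:1]:
        q=W[r['region']&ok];print('dish reg',np.percentile(q,[1,50,99],axis=0)); print(cv2.minAreaRect(q[:,:2].astype(np.float32)))
s=manip.read_state();R=np.array(s['orientation'])
plan([(.215,.56,.29,9),(.33,.39,.33,18),(.43,.2,.33,27),(.55,-.1,.33,18),(.6075,-.3245,.30,8.9)],s['eef_pos'],R)
E
```

```text
top [179 196  74  62 448] [0.4521 0.0852 0.0121] [0.6016 0.2632 0.0289]
tall [0.3722 0.3048 0.12  ] [0.8146 0.6698 0.3651]
dish reg [[ 0.4557  0.0884 -0.0003]
 [ 0.5258  0.1759  0.0049]
 [ 0.5983  0.2599  0.0259]]
((0.5275967121124268, 0.1779923141002655), (0.17912356555461884, 0.14495107531547546), 85.56631469726562)
scene [219 185  67  42 475] [0.4511 0.0827 0.012 ] [0.6033 0.2645 0.0245]
tall [0.2503 0.2    0.12  ] [0.988  0.9    0.5456]
dish reg [[0.4534 0.0841 0.0009]
 [0.5289 0.1736 0.0044]
 [0.5989 0.2601 0.023 ]]
((0.5284655690193176, 0.1924576461315155), (0.21537166833877563, 0.1415436863899231), 86.12872314453125)
[[-0.39, -0.64, -0.7, 0, 0, 0.017, -1], [-0.4, -0.63, -0.71, 0, 0, 0.017, -1], [-0.43, -0.62, -0.7, 0, 0, 0.017, -1], [-0.43, -0.61, -0.71, 0, 0, 0.017, -1], [-0.46, -0.59, -0.7, 0, 0, 0.017, -1], [-0.47, -0.59, -0.71, 0, 0, 0.017, -1], [-0.89, -0.52, -0.2, 0, 0, 0.02, -1], [-0.9, -0.48, -0.2, 0, 0, 0.02, -1]] 

[[-0.92, -0.46, -0.2, 0, 0, 0.02, -1], [-0.93, -0.43, -0.2, 0, 0, 0.02, -1], [-0.94, -0.4, -0.2, 0, 0, 0.02, -1], [-0.96, -0.38, -0.2, 0, 0, 0.02, -1], [-
[... 947 characters left out ...]
, 0, 0, 0.012, -1], [-0.91, 0.25, 0, 0, 0, 0.012, -1]] 

[[-0.91, 0.27, 0, 0, 0, 0.012, -1], [-0.91, 0.28, 0, 0, 0, 0.012, -1], [-0.9, 0.3, 0, 0, 0, 0.012, -1], [-0.9, 0.32, 0, 0, 0, 0.012, -1], [-0.94, 0.22, 0.13, 0, 0, 0.008, -1], [-0.94, 0.23, 0.12, 0, 0, 0.008, -1], [-0.93, 0.25, 0.13, 0, 0, 0.008, -1], [-0.93, 0.25, 0.12, 0, 0, 0.008, -1]] 

[[-0.93, 0.27, 0.13, 0, 0, 0.008, -1], [-0.92, 0.28, 0.12, 0, 0, 0.008, -1], [-0.93, 0.29, 0.13, 0, 0, 0.008, -1], [-0.91, 0.3, 0.12, 0, 0, 0.008, -1], [-0.92, 0.31, 0.13, 0, 0, 0.008, -1], [-0.91, 0.33, 0.12, 0, 0, 0.008, -1], [-0.9, 0.34, 0.13, 0, 0, 0.008, -1], [-0.9, 0.34, 0.12, 0, 0, 0.008, -1]] 

end [ 0.6074 -0.3245  0.3001] 82.53869104680658
```

Call:
drive_tool --pt "-0.39 -0.64 -0.7 0 0 0.017 0" --pt "-0.4 -0.63 -0.7 0 0 0.017 0" --pt "-0.43 -0.62 -0.7 0 0 0.017 0" --pt "-0.43 -0.61 -0.7 0 0 0.017 0" --pt "-0.46 -0.59 -0.7 0 0 0.017 0" --pt "-0.47 -0.59 -0.7 0 0 0.017 0" --pt "-0.89 -0.52 -0.2 0 0 0.02 0" --pt "-0.9 -0.48 -0.2 0 0 0.02 0"

```text
clock: 1.8
eef_pos: [0.239, 0.5247, 0.2975]
orientation: [[-0.871, 0.492, -0.0], [0.492, 0.871, -0.0], [-0.0, -0.0, -1.0]]
force: [0.3, -0.0, 0.4]
width: 0.5
```

Call:
drive_tool --pt "-0.92 -0.46 -0.2 0 0 0.02 0" --pt "-0.93 -0.43 -0.2 0 0 0.02 0" --pt "-0.94 -0.4 -0.2 0 0 0.02 0" --pt "-0.96 -0.38 -0.2 0 0 0.02 0" --pt "-0.97 -0.34 -0.2 0 0 0.02 0" --pt "-0.97 -0.31 -0.2 0 0 0.02 0" --pt "-0.99 -0.27 -0.2 0 0 0.02 0" --pt "-1 -0.25 -0.2 0 0 0.02 0"

```text
clock: 2.8
eef_pos: [0.3308, 0.3889, 0.3298]
orientation: [[-0.721, 0.693, -0.0], [0.693, 0.721, 0.0], [0.0, 0.0, -1.0]]
force: [-0.4, -1.4, -0.6]
width: 0.5
```

Call:
drive_tool --pt "-0.93 -0.31 0 0 0 0.027 0" --pt "-0.93 -0.27 0 0 0 0.027 0" --pt "-0.95 -0.23 0 0 0 0.027 0" --pt "-0.96 -0.19 0 0 0 0.027 0" --pt "-0.96 -0.15 0 0 0 0.027 0" --pt "-0.97 -0.11 0 0 0 0.027 0" --pt "-0.98 -0.07 0 0 0 0.027 0" --pt "-0.97 -0.02 0 0 0 0.027 0"

```text
clock: 3.8
eef_pos: [0.4034, 0.2507, 0.3295]
orientation: [[-0.449, 0.894, -0.0], [0.894, 0.449, -0.0], [0.0, -0.0, -1.0]]
force: [0.1, 0.5, 1.2]
width: 0.499
```

Call:
drive_tool --pt "-0.98 0.01 0 0 0 0.027 0" --pt "-0.97 0.06 0 0 0 0.027 0" --pt "-0.97 0.1 0 0 0 0.027 0" --pt "-0.95 0.04 0 0 0 0.012 0" --pt "-0.95 0.05 0 0 0 0.012 0" --pt "-0.95 0.08 0 0 0 0.012 0" --pt "-0.94 0.09 0 0 0 0.012 0" --pt "-0.95 0.11 0 0 0 0.012 0"

```text
clock: 4.8
eef_pos: [0.4658, 0.1106, 0.3295]
orientation: [[-0.243, 0.97, 0.0], [0.97, 0.243, -0.0], [-0.0, 0.0, -1.0]]
force: [0.8, -0.3, 0.5]
width: 0.499
```

Call:
drive_tool --pt "-0.94 0.12 0 0 0 0.012 0" --pt "-0.94 0.15 0 0 0 0.012 0" --pt "-0.93 0.16 0 0 0 0.012 0" --pt "-0.94 0.18 0 0 0 0.012 0" --pt "-0.93 0.2 0 0 0 0.012 0" --pt "-0.92 0.21 0 0 0 0.012 0" --pt "-0.93 0.23 0 0 0 0.012 0" --pt "-0.91 0.25 0 0 0 0.012 0"

```text
clock: 5.8
eef_pos: [0.5222, -0.0305, 0.3295]
orientation: [[-0.095, 0.996, -0.0], [0.996, 0.095, -0.0], [-0.0, -0.0, -1.0]]
force: [0.5, -0.7, -0.3]
width: 0.5
```

Call:
drive_tool --pt "-0.91 0.27 0 0 0 0.012 0" --pt "-0.91 0.28 0 0 0 0.012 0" --pt "-0.9 0.3 0 0 0 0.012 0" --pt "-0.9 0.32 0 0 0 0.012 0" --pt "-0.94 0.22 0.13 0 0 0.008 0" --pt "-0.94 0.23 0.12 0 0 0.008 0" --pt "-0.93 0.25 0.13 0 0 0.008 0" --pt "-0.93 0.25 0.12 0 0 0.008 0"

```text
clock: 6.8
eef_pos: [0.5694, -0.1761, 0.3193]
orientation: [[0.031, 1.0, -0.0], [1.0, -0.031, -0.0], [-0.0, -0.0, -1.0]]
force: [-0.4, -0.2, -0.1]
width: 0.498
```

```bash
python3 - <<'E'
from h import *
st();ci=camera_info('wrist')
I,D=get_image('wrist');save(I,'w1.png');W=cloud(ci,D);ok=D>0
R=ok&(W[...,0]>.57)&(W[...,0]<.65)&(W[...,1]>-.37)&(W[...,1]<-.27)
q=W[R&(W[...,2]>.232)&(W[...,2]<.26)];print(len(q));
if len(q)>10: print(cv2.minAreaRect(q[:,:2].astype(np.float32)),np.median(q,0),q.min(0),q.max(0))
for t in ['plug','hook_top']:
    for r in spotter.place_of('wrist',t)[:3]:
        u,v=r['location'][0]*640,r['location'][1]*400
        print(t,r['p'],u,v,W[min(int(v),399),min(int(u),639)])
E
```

```text
clock 6.8
qpos [-27.7428  15.9004  48.7742  96.215  -12.4003  73.5293  21.7388]
eef_pos [ 0.5694 -0.1761  0.3193]
orientation [[ 0.0305  0.9995 -0.0001]
 [ 0.9995 -0.0305 -0.0001]
 [-0.0001 -0.0001 -1.    ]]
force [-0.3602 -0.1709 -0.0833]
width 0.4979997883497686
699
((0.6067301630973816, -0.3217204809188843), (0.023793086409568787, 0.02200821042060852), 80.31600952148438) [ 0.6065 -0.3188  0.2403] [ 0.5952 -0.3347  0.2321] [ 0.6191 -0.3095  0.2429]
plug 0.85 330.496 151.48 [ 0.5836 -0.1535  0.0751]
hook_top 0.75 268.48 361.8 [ 0.5122 -0.3516  0.1921]
```

View pics/w1.png

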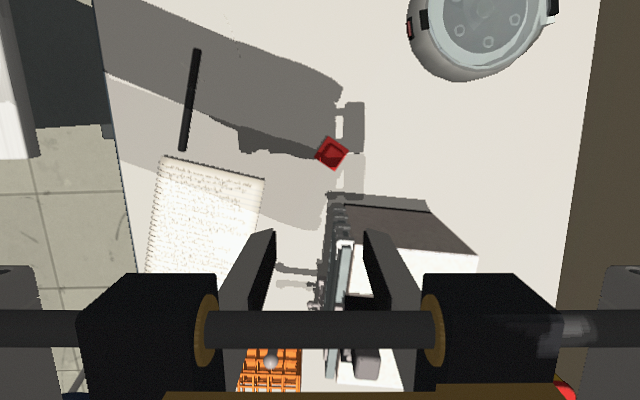

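The wrist view shows the plug head at (365,350) and the hook ball at (270,361), left of the hand. The head measures (0.607,-0.323), agreeing with the other two cameras.

```bash
python3 - <<'E'
from h import *
s=manip.read_state();R=np.array(s['orientation'])
plan([(.607,-.3237,.285,5.7),(.607,-.3237,.210,0)],s['eef_pos'],R,hand=0)
E
```

```text
[[-0.91, 0.27, 0.21, 0, 0, 0.008, 0], [-0.92, 0.27, 0.22, 0, 0, 0.008, 0], [-0.9, 0.29, 0.21, 0, 0, 0.008, 0], [-0.91, 0.31, 0.22, 0, 0, 0.008, 0], [-0.9, 0.31, 0.21, 0, 0, 0.008, 0], [-0.89, 0.32, 0.21, 0, 0, 0.008, 0], [-0.89, 0.34, 0.22, 0, 0, 0.008, 0], [-0.89, 0.34, 0.21, 0, 0, 0.008, 0]] 

[[-0, 0, 0.94, 0, 0, 0, 0], [-0, 0, 0.94, 0, 0, 0, 0], [-0, 0, 0.93, 0, 0, 0, 0], [-0, 0, 0.94, 0, 0, 0, 0]] 

end [ 0.60695977 -0.32367758  0.21000258] 82.42072170521325
```

Call:
drive_tool --pt "-0.91 0.27 0.21 0 0 0.008 0" --pt "-0.92 0.27 0.22 0 0 0.008 0" --pt "-0.9 0.29 0.21 0 0 0.008 0" --pt "-0.91 0.31 0.22 0 0 0.008 0" --pt "-0.9 0.31 0.21 0 0 0.008 0" --pt "-0.89 0.32 0.21 0 0 0.008 0" --pt "-0.89 0.34 0.22 0 0 0.008 0" --pt "-0.89 0.34 0.21 0 0 0.008 0"

```text
clock: 7.95
eef_pos: [0.6079, -0.322, 0.2851]
orientation: [[0.129, 0.992, -0.0], [0.992, -0.129, 0.0], [0.0, -0.0, -1.0]]
force: [0.6, 1.1, -0.0]
width: 0.494
```

```bash
python3 - <<'E'
from h import *
st();ci=camera_info('wrist')
I,D=get_image('wrist');save(I,'w2.png');W=cloud(ci,D);ok=D>0
R=ok&(W[...,0]>.57)&(W[...,0]<.65)&(W[...,1]>-.37)&(W[...,1]<-.27)
q=W[R&(W[...,2]>.232)&(W[...,2]<.26)];print(len(q));
if len(q)>10: print(cv2.minAreaRect(q[:,:2].astype(np.float32)),np.median(q,0),q.min(0),q.max(0))
E
```

```text
clock 7.95
qpos [ -9.4254  28.6725  47.8199  86.5589 -21.6827  74.4191  33.3382]
eef_pos [ 0.6079 -0.322   0.2851]
orientation [[ 0.1291  0.9916 -0.    ]
 [ 0.9916 -0.1291  0.0005]
 [ 0.0005 -0.0001 -1.    ]]
force [ 0.6175  1.091  -0.0138]
width 0.49413873254517887
1196
((0.6071240305900574, -0.3227344751358032), (0.024209707975387573, 0.022877322509884834), 82.02735137939453) [ 0.6074 -0.3213  0.2406] [ 0.5948 -0.3354  0.232 ] [ 0.6193 -0.3098  0.2428]
```

View pics/w2.png

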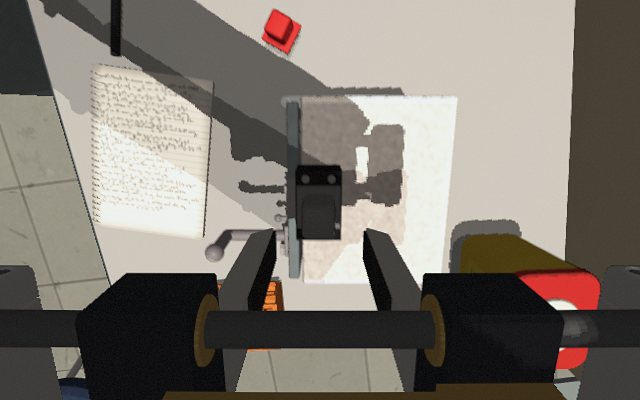

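The head sits between the fingers at (320,215), centred, so I descend and grip.

Call:
drive_tool --pt "-0.03 -0.03 0.94 0 0 0 0" --pt "0 0 0.94 0 0 0 0" --pt "0 0 0.93 0 0 0 0" --pt "0 0 0.94 0 0 0 0" --pt "0 0 0 0 0 0 1" --pt "0 0 0 0 0 0 1" --pt "0 0 0 0 0 0 1" --pt "0 0 0 0 0 0 1" --newtons 40

```text
clock: 9.0
eef_pos: [0.607, -0.3231, 0.211]
orientation: [[0.13, 0.992, 0.001], [0.992, -0.13, -0.0], [-0.0, 0.001, -1.0]]
force: [-0.3, -0.0, 4.4]
width: 0.232
```

Call:
drive_tool --pt "0 0 -0.3 0 0 0 1" --pt "0 0 -0.4 0 0 0 1" --pt "0 0 -0.5 0 0 0 1" --pt "0 0 -0.6 0 0 0 1" --pt "0 0 -0.8 0 0 0 1" --pt "0 0 -0.8 0 0 0 1" --pt "0 0 -0.8 0 0 0 1" --pt "0 0 0 0 0 0 1"

```text
clock: 10.0
eef_pos: [0.6071, -0.3232, 0.2958]
orientation: [[0.13, 0.992, 0.002], [0.992, -0.13, -0.001], [-0.0, 0.002, -1.0]]
force: [0.8, 0.0, -1.6]
width: 0.233
```

```bash
python3 - <<'E'
from h import *
s=st()
I,D=get_image('scene');save(I[150:350,250:550],'s2.png')
R=np.array(s['orientation'])
plan([(.57,-.15,.30,0),(.527,.05,.25,0),(.527,.176,.12,0)],s['eef_pos'],R,hand=1)
E
```

```text
clock 10.0
qpos [ -9.5172  28.2123  48.1326  85.8652 -21.3688  75.3412  33.1494]
eef_pos [ 0.6071 -0.3232  0.2958]
orientation [[ 0.1298  0.9915  0.002 ]
 [ 0.9915 -0.1298 -0.0008]
 [-0.0005  0.002  -1.    ]]
force [ 0.7546  0.0361 -1.5661]
width 0.23296844601857308
[[0.93, -0.33, -0.02, 0, 0, 0, 1], [0.92, -0.33, -0.03, 0, 0, 0, 1], [0.93, -0.33, -0.02, 0, 0, 0, 1], [0.93, -0.33, -0.02, 0, 0, 0, 1], [0.93, -0.33, -0.03, 0, 0, 0, 1], [0.92, -0.33, -0.02, 0, 0, 0, 1], [0.93, -0.33, -0.02, 0, 0, 0, 1], [0.93, -0.33, -0.02, 0, 0, 0, 1]] 

[[0.93, -0.33, -0.03, 0, 0, 0, 1], [0.96, -0.34, 0.25, 0, 0, 0, 1], [0.97, -0.35, 0.25, 0, 0, 0, 1], [0.96, -0.34, 0.25, 0, 0, 0, 1], [0.96, -0.34, 0.25, 0, 0, 0, 1], [0.97, -0.34, 0.25, 0, 0, 0, 1], [0.96, -0.35, 0.25, 0, 0, 0, 1], [0.96, -0.34, 0.25, 0, 0, 0, 1]] 

[[0.97, -0.34, 0.25, 0, 0, 0, 1], [0.96, -0.34, 0.25, 0, 0, 0, 1], [0.96, -0.35, 0.25, 0, 0, 0, 1], [0.69, -0.09, 0.72, 0, 0, 0, 1], [0.7, -0.09, 0.72, 0, 0, 0, 1], [0.69, -0.09, 0.73, 0, 0, 0, 1], [0.7, -0.09, 0.72, 0, 0, 0, 1], [0.69, -0.09, 0.72, 0, 0, 0, 1]] 

[[0.7, -0.09, 0.72, 0, 0, 0, 1], [0.69, -0.09, 0.73, 0, 0, 0, 1], [0.69, -0.09, 0.72, 0, 0, 0, 1], [0.7, -0.09, 0.72, 0, 0, 0, 1]] 

end [0.5271 0.176  0.12  ] 82.53976520038542
```

View pics/s2.png

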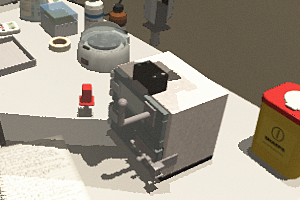

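The scene picture shows the plug held up by the gripper at (158,20), the socket empty at (150,75), and the leaf still shut. On to the dish.

Call:
drive_tool --pt "0.93 -0.33 -0.02 0 0 0 1" --pt "0.92 -0.33 -0.03 0 0 0 1" --pt "0.93 -0.33 -0.02 0 0 0 1" --pt "0.93 -0.33 -0.02 0 0 0 1" --pt "0.93 -0.33 -0.03 0 0 0 1" --pt "0.92 -0.33 -0.02 0 0 0 1" --pt "0.93 -0.33 -0.02 0 0 0 1" --pt "0.93 -0.33 -0.02 0 0 0 1"

```text
clock: 11.05
eef_pos: [0.5732, -0.1679, 0.2972]
orientation: [[0.13, 0.992, -0.001], [0.992, -0.13, 0.0], [-0.0, -0.001, -1.0]]
force: [0.6, 1.4, -0.9]
width: 0.229
```

Call:
drive_tool --pt "0.93 -0.33 -0.03 0 0 0 1" --pt "0.96 -0.34 0.25 0 0 0 1" --pt "0.97 -0.35 0.25 0 0 0 1" --pt "0.96 -0.34 0.25 0 0 0 1" --pt "0.96 -0.34 0.25 0 0 0 1" --pt "0.97 -0.34 0.25 0 0 0 1" --pt "0.96 -0.35 0.25 0 0 0 1" --pt "0.96 -0.34 0.25 0 0 0 1"

```text
clock: 12.05
eef_pos: [0.5388, -0.0089, 0.2628]
orientation: [[0.13, 0.992, -0.001], [0.992, -0.13, -0.0], [-0.0, -0.001, -1.0]]
force: [0.7, 0.2, -1.1]
width: 0.233
```

Call:
drive_tool --pt "0.97 -0.34 0.25 0 0 0 1" --pt "0.96 -0.34 0.25 0 0 0 1" --pt "0.96 -0.35 0.25 0 0 0 1" --pt "0.69 -0.09 0.72 0 0 0 1" --pt "0.7 -0.09 0.72 0 0 0 1" --pt "0.69 -0.09 0.73 0 0 0 1" --pt "0.7 -0.09 0.72 0 0 0 1" --pt "0.69 -0.09 0.72 0 0 0 1"

```text
clock: 13.05
eef_pos: [0.5266, 0.1211, 0.1751]
orientation: [[0.13, 0.992, -0.0], [0.992, -0.13, -0.0], [-0.0, -0.0, -1.0]]
force: [0.6, 0.4, -0.9]
width: 0.228
```

Call:
drive_tool --pt "0.7 -0.09 0.72 0 0 0 1" --pt "0.69 -0.09 0.73 0 0 0 1" --pt "0.69 -0.09 0.72 0 0 0 1" --pt "0.7 -0.09 0.72 0 0 0 1" --pt "0 0 0 0 0 0 1"

```text
clock: 13.68
eef_pos: [0.526, 0.1774, 0.1173]
orientation: [[0.128, 0.992, -0.001], [0.992, -0.128, -0.001], [-0.001, -0.001, -1.0]]
force: [-0.0, -0.9, -1.1]
width: 0.235
```

```bash
python3 - <<'E'
from h import *
st();ci=camera_info('wrist')
I,D=get_image('wrist');save(I,'w3.png')
I,D=get_image('scene');save(I[100:300,150:450],'s3.png')
E
```

```text
clock 13.675
qpos [-56.188   22.8311  38.7553 113.9415 -18.5843  49.5083 -14.7214]
eef_pos [0.526  0.1774 0.1173]
orientation [[ 0.1283  0.9917 -0.0015]
 [ 0.9917 -0.1283 -0.0011]
 [-0.0013 -0.0013 -1.    ]]
force [-0.0297 -0.9179 -1.1085]
width 0.23460528209016435
```

View pics/w3.png

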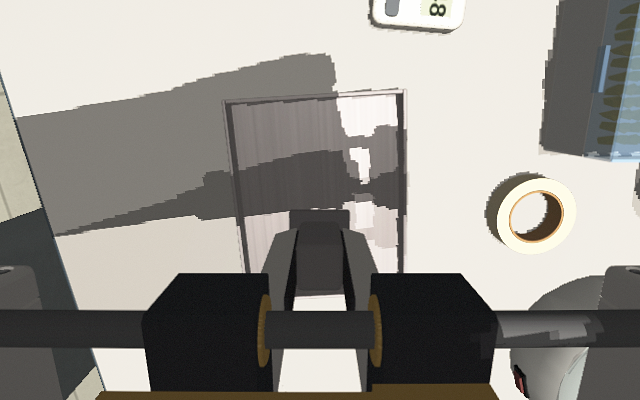

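View pics/s3.png

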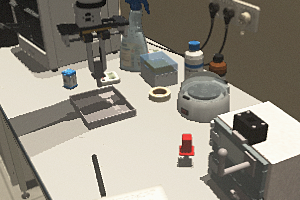

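The wrist picture shows the plug over the dish floor, with the dish spanning columns 225-405. Lowering.

Call:
drive_tool --pt "0 0 0.9 0 0 0 1" --pt "0 0 0.9 0 0 0 1" --pt "0 0 0.8 0 0 0 1" --pt "0 0 0.5 0 0 0 1" --pt "0 0 0.2 0 0 0 1" --pt "0 0 0.1 0 0 0 1" --pt "0 0 0 0 0 0 1"

```text
clock: 14.65
eef_pos: [0.5268, 0.1765, 0.0507]
orientation: [[0.13, 0.992, 0.0], [0.992, -0.13, 0.0], [0.0, 0.0, -1.0]]
force: [-0.2, 0.2, -0.6]
width: 0.232
```

Call:
drive_tool --pt "0 0 0.1 0 0 0 1" --pt "0 0 0.1 0 0 0 1"

```text
clock: 14.9
eef_pos: [0.5274, 0.1769, 0.048]
orientation: [[0.13, 0.992, 0.001], [0.992, -0.13, 0.002], [0.002, 0.001, -1.0]]
force: [-12.5, -1.9, 52.1]
width: 0.233
```

Call:
drive_tool --pt "0 0 -0.08 0 0 0 1" --pt "0 0 0 0 0 0 0.4" --pt "0 0 0 0 0 0 0.2" --pt "0 0 0 0 0 0 0" --pt "0 0 0 0 0 0 -0.2" --pt "0 0 0 0 0 0 -0.2"

```text
clock: 15.65
eef_pos: [0.5266, 0.1764, 0.048]
orientation: [[0.13, 0.992, -0.0], [0.992, -0.13, -0.0], [-0.0, -0.0, -1.0]]
force: [-0.1, 0.1, 0.2]
width: 0.597
```

```bash
python3 - <<'E'
from h import *
st();ci=camera_info('wrist')
I,D=get_image('wrist');save(I,'w4.png')
E
```

```text
clock 15.65
qpos [-52.2714  28.6148  34.5685 116.4165 -23.9782  41.9545 -10.2588]
eef_pos [0.5266 0.1764 0.048 ]
orientation [[ 0.1298  0.9915 -0.0001]
 [ 0.9915 -0.1298 -0.0001]
 [-0.0001 -0.0001 -1.    ]]
force [-0.1047  0.1161  0.2118]
width 0.5968011467724266
```

View pics/w4.png

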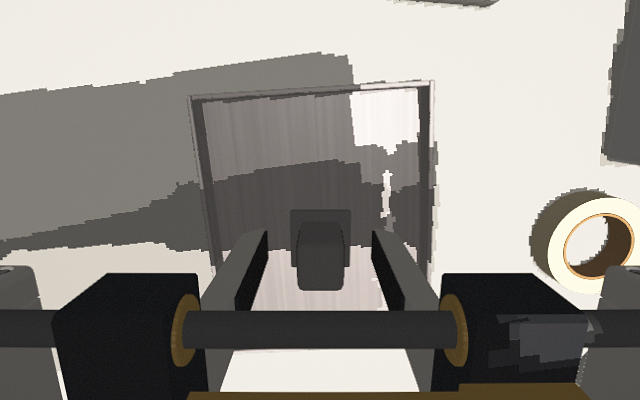

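The plug stands upright and free in the dish at (320,250), between the open fingers. I lift straight up and go to the hook.

```bash
python3 - <<'E'
from h import *
s=manip.read_state();R=np.array(s['orientation'])
plan([(.5266,.1764,.17,0),(.5138,-.357,.26,0)],s['eef_pos'],R,hand=0.36)
E
```

```text
[[-0, 0, -0.87, 0, 0, 0, 0.36], [-0, 0, -0.87, 0, 0, 0, 0.36], [-0, 0, -0.87, 0, 0, 0, 0.36], [-0, 0, -0.88, 0, 0, 0, 0.36], [-0, 0, -0.87, 0, 0, 0, 0.36], [-0, 0, -0.87, 0, 0, 0, 0.36], [-0, 0, -0.87, 0, 0, 0, 0.36], [-0.98, 0.1, -0.17, 0, 0, 0, 0.36]] 

[[-0.99, 0.11, -0.16, 0, 0, 0, 0.36], [-0.98, 0.1, -0.17, 0, 0, 0, 0.36], [-0.98, 0.11, -0.17, 0, 0, 0, 0.36], [-0.98, 0.1, -0.16, 0, 0, 0, 0.36], [-0.99, 0.11, -0.17, 0, 0, 0, 0.36], [-0.98, 0.1, -0.17, 0, 0, 0, 0.36], [-0.98, 0.11, -0.16, 0, 0, 0, 0.36], [-0.98, 0.1, -0.17, 0, 0, 0, 0.36]] 

[[-0.99, 0.11, -0.17, 0, 0, 0, 0.36], [-0.98, 0.1, -0.16, 0, 0, 0, 0.36], [-0.98, 0.11, -0.17, 0, 0, 0, 0.36], [-0.98, 0.1, -0.17, 0, 0, 0, 0.36], [-0.99, 0.11, -0.16, 0, 0, 0, 0.36], [-0.98, 0.1, -0.17, 0, 0, 0, 0.36], [-0.98, 0.11, -0.17, 0, 0, 0, 0.36], [-0.98, 0.1, -0.16, 0, 0, 0, 0.36]] 

[[-0.99, 0.11, -0.17, 0, 0, 0, 0.36], [-0.98, 0.1, -0.17, 0, 0, 0, 0.36], [-0.98, 0.1, -0.16, 0, 0, 0, 0.36], [-0.98, 0.11, -0.17, 0, 0, 0, 0.36], [-0.99, 0.1, -0.17, 0, 0, 0, 0.36], [-0.98, 0.11, -0.16, 0, 0, 0, 0.36], [-0.98, 0.1, -0.17, 0, 0, 0, 0.36], [-0.98, 0.11, -0.17, 0, 0, 0, 0.36]] 

[[-0.99, 0.1, -0.16, 0, 0, 0, 0.36], [-0.98, 0.11, -0.17, 0, 0, 0, 0.36]] 

end [ 0.51384072 -0.35705536  0.26002038] 82.54193517767902
```

Call:
drive_tool --pt "0 0 -0.4 0 0 0 -0.2" --pt "0 0 -0.8 0 0 0 -0.2" --pt "0 0 -1 0 0 0 -0.2" --pt "0 0 -1 0 0 0 -0.2" --pt "0 0 -1 0 0 0 -0.2" --pt "0 0 -1 0 0 0 -0.2" --pt "0 0 -1 0 0 0 0.36"

```text
clock: 16.58
eef_pos: [0.5268, 0.1763, 0.1739]
orientation: [[0.13, 0.991, 0.001], [0.991, -0.13, 0.001], [0.001, 0.001, -1.0]]
force: [0.7, 0.2, 1.1]
width: 0.526
```

```bash
python3 - <<'E'
from h import *
s=st();R=np.array(s['orientation'])
I,D=get_image('wrist');save(I,'w5.png')
plan([(.5138,-.357,.26,0)],s['eef_pos'],R,hand=0.36)
E
```

```text
clock 16.575
qpos [-58.9524  18.4067  41.5613 111.2388 -14.7231  55.6269 -17.9305]
eef_pos [0.5268 0.1763 0.1739]
orientation [[ 0.1302  0.9915  0.0007]
 [ 0.9915 -0.1302  0.0005]
 [ 0.0006  0.0006 -1.    ]]
force [0.6672 0.1676 1.1453]
width 0.5263207140595028
[[-0.98, 0.1, -0.16, 0, 0, 0, 0.36], [-0.98, 0.11, -0.16, 0, 0, 0, 0.36], [-0.99, 0.1, -0.16, 0, 0, 0, 0.36], [-0.98, 0.11, -0.16, 0, 0, 0, 0.36], [-0.98, 0.1, -0.16, 0, 0, 0, 0.36], [-0.98, 0.11, -0.16, 0, 0, 0, 0.36], [-0.99, 0.1, -0.16, 0, 0, 0, 0.36], [-0.98, 0.11, -0.16, 0, 0, 0, 0.36]] 

[[-0.98, 0.1, -0.16, 0, 0, 0, 0.36], [-0.98, 0.11, -0.15, 0, 0, 0, 0.36], [-0.99, 0.1, -0.16, 0, 0, 0, 0.36], [-0.98, 0.11, -0.16, 0, 0, 0, 0.36], [-0.98, 0.1, -0.16, 0, 0, 0, 0.36], [-0.98, 0.11, -0.16, 0, 0, 0, 0.36], [-0.98, 0.1, -0.16, 0, 0, 0, 0.36], [-0.99, 0.11, -0.16, 0, 0, 0, 0.36]] 

[[-0.98, 0.1, -0.16, 0, 0, 0, 0.36], [-0.98, 0.11, -0.16, 0, 0, 0, 0.36], [-0.98, 0.1, -0.16, 0, 0, 0, 0.36], [-0.99, 0.11, -0.16, 0, 0, 0, 0.36], [-0.98, 0.1, -0.16, 0, 0, 0, 0.36], [-0.98, 0.1, -0.16, 0, 0, 0, 0.36], [-0.98, 0.11, -0.16, 0, 0, 0, 0.36], [-0.99, 0.1, -0.16, 0, 0, 0, 0.36]] 

[[-0.98, 0.11, -0.16, 0, 0, 0, 0.36], [-0.98, 0.1, -0.16, 0, 0, 0, 0.36], [-0.98, 0.11, -0.16, 0, 0, 0, 0.36]] 

end [ 0.5138 -0.357   0.2601] 82.52024851265516
```

View pics/w5.png

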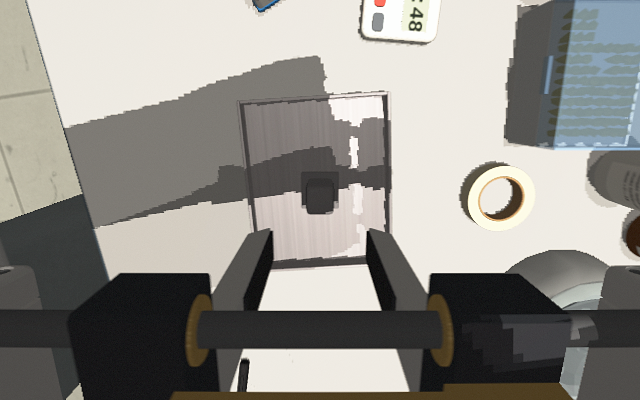

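The plug stands in the middle of the dish at (320,193). Moving to the hook.

Call:
drive_tool --pt "-0.98 0.1 -0.16 0 0 0 0.36" --pt "-0.98 0.11 -0.16 0 0 0 0.36" --pt "-0.99 0.1 -0.16 0 0 0 0.36" --pt "-0.98 0.11 -0.16 0 0 0 0.36" --pt "-0.98 0.1 -0.16 0 0 0 0.36" --pt "-0.98 0.11 -0.16 0 0 0 0.36" --pt "-0.99 0.1 -0.16 0 0 0 0.36" --pt "-0.98 0.11 -0.16 0 0 0 0.36"

```text
clock: 17.62
eef_pos: [0.5229, 0.0171, 0.1979]
orientation: [[0.13, 0.992, 0.0], [0.992, -0.13, 0.0], [0.0, 0.0, -1.0]]
force: [-0.4, 0.8, 0.5]
width: 0.322
```

Call:
drive_tool --pt "-0.98 0.1 -0.16 0 0 0 0.36" --pt "-0.98 0.11 -0.15 0 0 0 0.36" --pt "-0.99 0.1 -0.16 0 0 0 0.36" --pt "-0.98 0.11 -0.16 0 0 0 0.36" --pt "-0.98 0.1 -0.16 0 0 0 0.36" --pt "-0.98 0.11 -0.16 0 0 0 0.36" --pt "-0.98 0.1 -0.16 0 0 0 0.36" --pt "-0.99 0.11 -0.16 0 0 0 0.36"

```text
clock: 18.62
eef_pos: [0.5189, -0.1409, 0.2233]
orientation: [[0.13, 0.992, -0.0], [0.992, -0.13, -0.0], [-0.0, -0.0, -1.0]]
force: [-0.7, -0.4, -0.3]
width: 0.317
```

Call:
drive_tool --pt "-0.98 0.1 -0.16 0 0 0 0.36" --pt "-0.98 0.11 -0.16 0 0 0 0.36" --pt "-0.98 0.1 -0.16 0 0 0 0.36" --pt "-0.99 0.11 -0.16 0 0 0 0.36" --pt "-0.98 0.1 -0.16 0 0 0 0.36" --pt "-0.98 0.1 -0.16 0 0 0 0.36"

```text
clock: 19.38
eef_pos: [0.5158, -0.2593, 0.2424]
orientation: [[0.13, 0.992, -0.0], [0.992, -0.13, -0.0], [-0.0, -0.0, -1.0]]
force: [-0.1, -0.2, -0.4]
width: 0.32
```

```bash
python3 - <<'E'
from h import *
s=st();ci=camera_info('wrist')
I,D=get_image('wrist');save(I,'w6.png');W=cloud(ci,D);ok=D>0
R=ok&(W[...,0]>.48)&(W[...,0]<.54)&(W[...,1]>-.40)&(W[...,1]<-.32)
q=W[R&(W[...,2]>.178)&(W[...,2]<.205)];print(len(q))
if len(q)>5: print(np.median(q,0),q.min(0),q.max(0))
for r in spotter.place_of('wrist','hook_top')[:3]:
    u,v=r['location'][0]*640,r['location'][1]*400
    print(r['p'],u,v,W[min(int(v),399),min(int(u),639)])
plan([(.5138,-.357,.26,0)],s['eef_pos'],np.array(s['orientation']),hand=0.36)
E
```

```text
clock 19.375
qpos [-20.2528  18.2407  50.9397 104.4821 -15.5951  64.6334  28.602 ]
eef_pos [ 0.5158 -0.2593  0.2424]
orientation [[ 0.1297  0.9916 -0.0002]
 [ 0.9916 -0.1297 -0.0001]
 [-0.0001 -0.0001 -1.    ]]
force [-0.0763 -0.1821 -0.4335]
width 0.3195898538574926
0
[[-0.97, 0.11, -0.18, 0, 0, 0, 0.36], [-0.97, 0.1, -0.17, 0, 0, 0, 0.36], [-0.97, 0.11, -0.18, 0, 0, 0, 0.36], [-0.97, 0.11, -0.17, 0, 0, 0, 0.36], [-0.98, 0.1, -0.18, 0, 0, 0, 0.36]] 

end [ 0.5137 -0.3571  0.26  ] 82.5474348296016
```

View pics/w6.png

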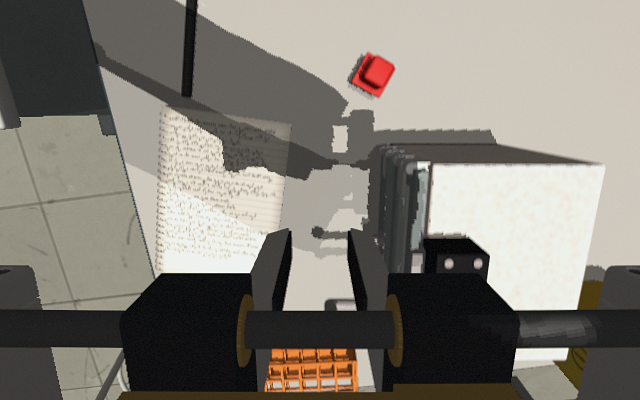

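The hook's rod shows at (335,303) between the fingers, with its ball hidden behind the hand. I finish the approach and look again from above it.

Call:
drive_tool --pt "-0.97 0.11 -0.18 0 0 0 0.36" --pt "-0.97 0.1 -0.17 0 0 0 0.36" --pt "-0.97 0.11 -0.18 0 0 0 0.36" --pt "-0.97 0.11 -0.17 0 0 0 0.36" --pt "-0.98 0.1 -0.18 0 0 0 0.36" --pt "0 0 0 0 0 0 0.36"

```text
clock: 20.23
eef_pos: [0.5135, -0.3568, 0.2599]
orientation: [[0.131, 0.991, -0.0], [0.991, -0.131, -0.001], [-0.001, -0.0, -1.0]]
force: [-0.1, 1.1, -0.1]
width: 0.319
```

```bash
python3 - <<'E'
from h import *
s=st();ci=camera_info('wrist')
I,D=get_image('wrist');save(I,'w7.png');W=cloud(ci,D);ok=D>0
R=ok&(W[...,0]>.48)&(W[...,0]<.54)&(W[...,1]>-.40)&(W[...,1]<-.32)
q=W[R&(W[...,2]>.178)&(W[...,2]<.205)];print(len(q))
if len(q)>5: print(np.median(q,0),q.min(0),q.max(0))
for r in spotter.place_of('wrist','hook_top')[:3]:
    u,v=r['location'][0]*640,r['location'][1]*400
    print(r['p'],u,v,W[min(int(v),399),min(int(u),639)])
E
```

```text
clock 20.225
qpos [ -8.4566  23.1792  50.3775  97.1311 -18.9552  68.6907  39.0977]
eef_pos [ 0.5135 -0.3568  0.2599]
orientation [[ 0.1314  0.9913 -0.0003]
 [ 0.9913 -0.1314 -0.0006]
 [-0.0006 -0.0002 -1.    ]]
force [-0.1415  1.1408 -0.149 ]
width 0.31928649336278464
354
[ 0.5137 -0.354   0.1906] [ 0.5058 -0.3629  0.1823] [ 0.521  -0.3473  0.1942]
0.81 316.096 204.6 [ 0.5122 -0.3522  0.1914]
0.5 400.704 31.919999999999998 [ 0.5902 -0.238   0.1564]
```

View pics/w7.png

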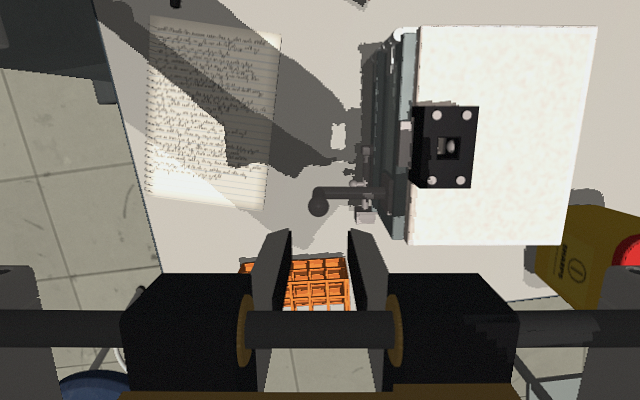

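The ball is at (318,204), measured centre (0.5134,-0.355), which is 2 mm from the TCP axis. I descend over it and cage the upright.

Call:
drive_tool --pt "0.04 0 0.9 0 0 0 0.36" --pt "0.04 0 0.9 0 0 0 0.36" --pt "0 0 0.9 0 0 0 0.36" --pt "0 0 0.9 0 0 0 0.36" --pt "0 0 0.8 0 0 0 0.36" --pt "0 0 0.8 0 0 0 0.36" --pt "0 0 0 0 0 0 0.62" --pt "0 0 0 0 0 0 0.62" --newtons 10

```text
clock: 21.32
eef_pos: [0.5144, -0.3545, 0.1563]
orientation: [[0.13, 0.992, 0.0], [0.992, -0.13, -0.0], [-0.0, 0.0, -1.0]]
force: [-0.8, 0.2, -0.3]
width: 0.195
```

```bash
python3 - <<'E'
from h import *
s=st()
H=np.array([.5896,-.2415]);p=np.array(s['eef_pos']);r=p[:2]-H
wps=[];th=np.radians(7.5)
n=13
for i in range(1,n+1):
    a=-th*i;M=np.array([[np.cos(a),-np.sin(a)],[np.sin(a),np.cos(a)]])
    g=H+M@r;wps.append((g[0],g[1],p[2],7.5))
plan(wps,p,np.array(s['orientation']),hand=0.62)
I,D=get_image('scene');save(I[150:350,250:550],'s4.png')
E
```

```text
clock 21.325
qpos [ -5.304   28.869   46.3825 103.4509 -24.298   58.129   43.207 ]
eef_pos [ 0.5144 -0.3545  0.1563]
orientation [[ 0.13    0.9915  0.0003]
 [ 0.9915 -0.13   -0.0003]
 [-0.0003  0.0003 -1.    ]]
force [-0.7592  0.1523 -0.2938]
width 0.19452894074472696
[[0.44, -0.77, -0, 0, 0, 0.083, 0.62], [0.45, -0.77, -0, 0, 0, 0.083, 0.62], [0.44, -0.77, -0, 0, 0, 0.083, 0.62], [0.45, -0.77, -0, 0, 0, 0.083, 0.62], [0.44, -0.77, -0, 0, 0, 0.083, 0.62], [0.45, -0.76, -0, 0, 0, 0.083, 0.62], [0.44, -0.77, -0, 0, 0, 0.083, 0.62], [0.45, -0.77, -0, 0, 0, 0.083, 0.62]] 

[[0.44, -0.77, -0, 0, 0, 0.083, 0.62], [0.45, -0.77, -0, 0, 0, 0.083, 0.62], [0.45, -0.76, -0, 0, 0, 0.083, 0.62], [0.44, -0.77, -0, 0, 0, 0.083, 0.62], [0.45, -0.77, -0, 0, 0, 0.083, 0.62]] 

end [ 0.4873 -0.1521  0.1563] -14.582085359234215
```

View pics/s4.png

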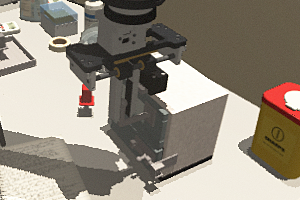

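The fingers are around the hook upright at (120,95), with no contact force. I start the arc.

Call:
drive_tool --pt "0.44 -0.77 0 0 0 0.083 0.62" --pt "0.45 -0.77 0 0 0 0.083 0.62" --pt "0.44 -0.77 0 0 0 0.083 0.62" --pt "0.45 -0.77 0 0 0 0.083 0.62"

```text
clock: 21.88
eef_pos: [0.4678, -0.3013, 0.1566]
orientation: [[0.61, 0.792, 0.001], [0.792, -0.61, -0.0], [0.001, 0.001, -1.0]]
force: [1.4, -0.9, 0.1]
width: 0.187
```

```bash
python3 - <<'E'
from h import *
s=st()
I,D=get_image('scene');save(I[150:350,250:550],'s5.png')
E
```

```text
clock 21.875
qpos [-18.1153  25.3377  57.439  112.5525 -25.862   55.928   14.1981]
eef_pos [ 0.4678 -0.3013  0.1566]
orientation [[ 0.6103  0.7922  0.0014]
 [ 0.7922 -0.6103 -0.0002]
 [ 0.0007  0.0013 -1.    ]]
force [ 1.4349 -0.9285  0.054 ]
width 0.18722492090412193
```

View pics/s5.png

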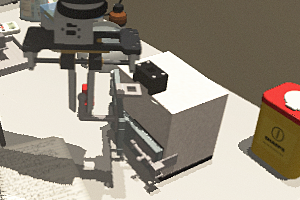

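The upper leaf at (125,110) is swinging out with the hook while the lower leaf stays shut, at about 1.7 N. I continue.

Call:
drive_tool --pt "0.44 -0.77 0 0 0 0.083 0.62" --pt "0.45 -0.76 0 0 0 0.083 0.62" --pt "0.44 -0.77 0 0 0 0.083 0.62" --pt "0.45 -0.77 0 0 0 0.083 0.62"

```text
clock: 22.42
eef_pos: [0.4544, -0.2324, 0.1565]
orientation: [[0.923, 0.385, 0.001], [0.385, -0.923, 0.0], [0.001, 0.0, -1.0]]
force: [1.1, -0.8, -1.2]
width: 0.189
```

Call:
drive_tool --pt "0.44 -0.77 0 0 0 0.083 0.62" --pt "0.45 -0.77 0 0 0 0.083 0.62" --pt "0.45 -0.76 0 0 0 0.083 0.62" --pt "0.44 -0.77 0 0 0 0.083 0.62" --pt "0 0 0 0 0 0 0.62"

```text
clock: 23.05
eef_pos: [0.4772, -0.1653, 0.1561]
orientation: [[0.993, -0.119, 0.0], [-0.119, -0.993, -0.0], [0.0, 0.0, -1.0]]
force: [0.0, 0.4, 0.3]
width: 0.191
```

```bash
python3 - <<'E'
from h import *
s=st();ci=camera_info('wrist')
I,D=get_image('wrist');save(I,'w8.png')
I,D=get_image('scene');save(I[150:350,250:550],'s6.png')
E
```

```text
clock 23.05
qpos [-45.4223  30.4494  76.328  119.029  -35.2815  58.4351 -47.727 ]
eef_pos [ 0.4772 -0.1653  0.1561]
orientation [[ 0.9928 -0.1194  0.0002]
 [-0.1194 -0.9928 -0.0005]
 [ 0.0002  0.0004 -1.    ]]
force [0.0005 0.3813 0.3175]
width 0.19064980501034232
```

View pics/s6.png

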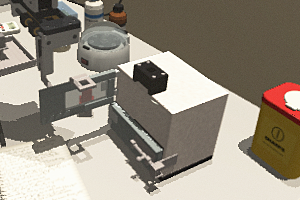

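View pics/w8.png

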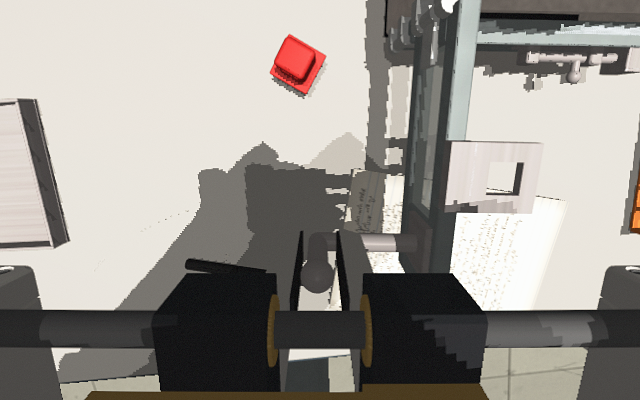

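The leaf stands about square to the front, as both the scene view (leaf at (75,95)) and the wrist view (leaf along columns 410-470) show. The lower leaf is shut. Joint 3 is near its limit, so I open the jaws and turn back before lifting.

Call:
drive_tool --pt "0 0 0 0 0 0 0.2" --pt "0 0.05 0 0 0 0 0.2" --pt "0 0 0 0 0 -0.06 0.2" --pt "0 0 0 0 0 -0.08 0.2" --pt "0 0 0 0 0 -0.08 0.2" --pt "0 0 0 0 0 -0.06 0.2" --pt "0 0 0 0 0 0 0.2"

```text
clock: 24.02
eef_pos: [0.4761, -0.1672, 0.1561]
orientation: [[0.951, 0.31, 0.001], [0.31, -0.951, 0.001], [0.001, -0.001, -1.0]]
force: [0.6, -0.5, 1.2]
width: 0.401
```

```bash
python3 - <<'E'
from h import *
s=st()
I,D=get_image('wrist');save(I,'w9.png')
E
```

```text
clock 24.025
qpos [-42.7251  25.0008  70.0317 119.0198 -28.8696  55.5409 -29.1753]
eef_pos [ 0.4761 -0.1672  0.1561]
orientation [[ 0.9506  0.3103  0.0006]
 [ 0.3103 -0.9506  0.0008]
 [ 0.0008 -0.0005 -1.    ]]
force [ 0.583  -0.5414  1.2228]
width 0.4007592701426887
```

View pics/w9.png

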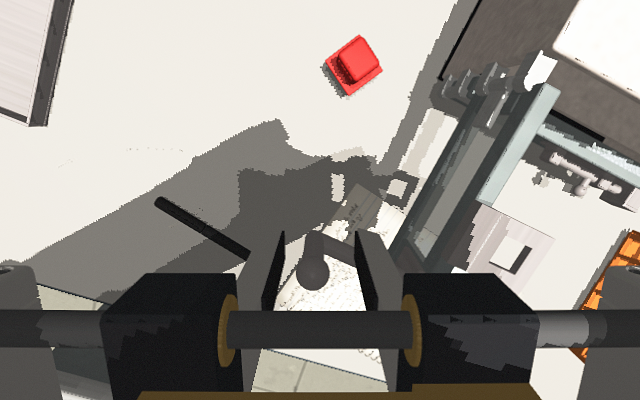

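The ball is clear between the open fingers at (313,270) and joint 3 is at 70 degrees. I lift straight up.

Call:
drive_tool --pt "0 0 -0.4 0 0 0 0.2" --pt "0 0 -0.7 0 0 0 0.2" --pt "0 0 -0.7 0 0 0 0.2" --pt "0 0 -0.7 0 0 0 0.2" --pt "0 0 -0.7 0 0 0 0.2" --pt "0 0 -0.7 0 0 0 0.2" --pt "0 0 -0.7 0 0 0 0.2" --pt "0 0 0 0 0 0 0.2"

```text
clock: 25.08
eef_pos: [0.4767, -0.1669, 0.2489]
orientation: [[0.95, 0.311, 0.002], [0.311, -0.95, 0.001], [0.002, -0.0, -1.0]]
force: [0.5, -0.1, -0.5]
width: 0.4
```

```bash
python3 - <<'E'
from h import *
s=st()
for c in ['top','scene','wrist']:
    I,D=get_image(c);save(I,'f_'+c+'.png');ci=camera_info(c);W=cloud(ci,D);ok=D>0
    # leaf top edge points z .155-.172 in front of locker
    m=ok&(W[...,2]>.15)&(W[...,2]<.175)&(W[...,0]>.40)&(W[...,0]<.575)&(W[...,1]>-.45)&(W[...,1]<-.2)
    q=W[m]
    if len(q)>10:
        v=cv2.fitLine(q[:,:2].astype(np.float32),cv2.DIST_HUBER,0,.01,.01).ravel();print(c,'leaf',len(q),np.degrees(np.arctan2(v[1],v[0])),q.min(0),q.max(0))
    m=ok&(W[...,0]>.46)&(W[...,0]<.6)&(W[...,1]>.095)&(W[...,1]<.26)&(W[...,2]>.05)&(W[...,2]<.1)
    q=W[m]
    if len(q): print(c,'plug',len(q),np.median(q,0),q[:,2].max())
E
```

```text
clock 25.075
qpos [-52.0713  15.2077  76.8126 113.0874 -16.5796  64.2509 -40.2414]
eef_pos [ 0.4767 -0.1669  0.2489]
orientation [[ 0.9504  0.3111  0.0019]
 [ 0.3111 -0.9504  0.001 ]
 [ 0.0021 -0.0004 -1.    ]]
force [ 0.5029 -0.0522 -0.521 ]
width 0.399539107333681
top plug 131 [0.5267 0.1714 0.0785] 0.08410309813032635
scene leaf 790 -7.874541 [ 0.4304 -0.2784  0.15  ] [ 0.5748 -0.2227  0.1742]
scene plug 108 [0.5254 0.1652 0.0694] 0.08032311379211038
wrist leaf 4545 -5.013572 [ 0.4551 -0.2756  0.15  ] [ 0.575  -0.2214  0.1739]
wrist plug 506 [0.5283 0.1646 0.0625] 0.07546098836761383
```

View pics/f_scene.png

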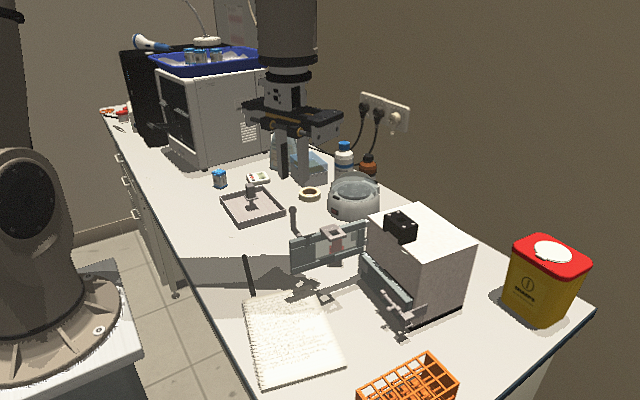

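View pics/f_wrist.png

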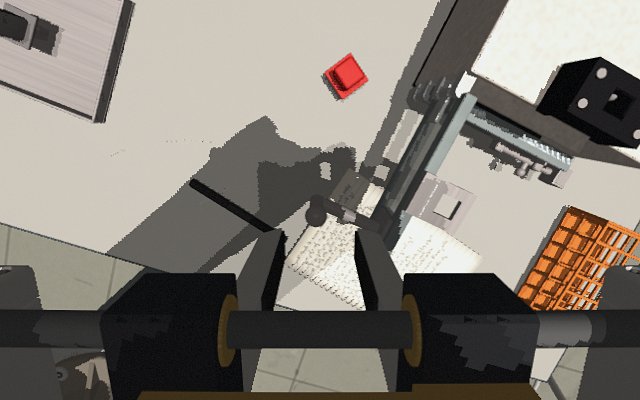

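The hand is 55 mm above the ball and touches nothing. The leaf lies along about -7 degrees in the world, which is square to a front yawed -7.5 degrees. The plug stands in the dish centre at (0.526,0.17), and the lower leaf and bolt look unchanged.

```bash
python3 - <<'E'
from h import *
manip.sign_off();st()
E
```

```text
the job is handed in; nothing more can be done
the job is handed in; nothing more can be done
```

I pulled the plug from its socket, set it standing in the middle of the dish, and swung the upper leaf open by its hook. The job is handed in at about 25 s of the 58 s allowed; no verdict is reported.

**Last checks before handing in:**
- **Upper leaf:** its direction was -5.0° by the wrist camera and -7.9° by the scene camera. A full right angle would be -7.5°, so it stands open by about 1.5 rad.
- **Plug:** it is upright and free near (0.526, 0.17), about 1 cm from the dish centre, with its top near 0.08 m. That puts its middle at about 41 mm, under the 50 mm limit.
- **Lower leaf and bolt:** both look untouched in the pictures, but I did not measure either one.
- **Hand:** it is about 55 mm above the hook and touching nothing, with the force reading near zero.

**What was less clean:**
- When I set the plug down, the wrist force briefly read about 52 N before I backed off and released. The limit is 120 N.
- Joint 3 came within about 2° of its limit at the end of the swing and after the final lift, but did not pass it.

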